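# Set up the kitchen sharpening base

## Task

Set up the sharpening base: the large sharpening stone is standing on its narrow edge, so first lay it down flat on the counter and let go, then take it again and seat it fully home, flat and square, in the pocket of the wooden base. Also take the honing rod out of its stand and push it upright, all the way down, into the round socket at the end of the base. Leave everything else on the counter where it is.

Things in the scene. Friction and masses are not known exactly. Their poses are not given: they have to be found in the camera images.
- stone: the large sharpening stone, a plain grey block 28 x 130 x 50 mm (all sizes here in mm) (its own x = thickness, y = length, z = width), about 0.4 kg. Origin at the centre of the block. At the start it stands on a long narrow edge, 50 tall, z up; lying flat, its x is vertical (either face may be up) and its centre is 14 above what it lies on.
- base: wooden sharpening base, fixed to the counter; 74 wide (x), 188 long (y). Origin under the middle of it, on the counter. From y = -94 to +60 it is a tray 19 high with the stone's pocket; from y = +60 to +94 a block 46 high across its whole width with the rod's socket.
- pocket (a point): centre of the pocket's floor, 10 above the counter; axes as the base. The pocket is 54 (x) by 134 (y), 9 deep, with walls 10 thick, so a seated stone stands 19 proud of them; its centre is then 14 above this point.
- socket (a point): centre of the socket's mouth, in the top of the end block, 46 above the counter. Round hole 13 in diameter, 36 deep, straight down, with a 2 chamfer; axes as the base.
- rod: honing rod, 150 long, standing upright in the stand: a white ceramic shaft 10 in diameter and 105 long below, with a wooden grip 16 in diameter and 45 long on top. Origin at the centre of its lower end, z along the rod towards the grip. About 60 g.
- stand: white ceramic rod stand, fixed, 60 x 60 x 40 high, with one hole 12 in diameter and 30 deep in the middle of its top. Origin under its centre.
- dresser: small dressing block of the same grey stone, 40 x 70 x 20, lying flat near the middle; a bystander, origin under its centre
- mug: white mug, 76 across, 85 tall, bystander; origin under its centre
- spray: spray can, 56 across, 190 tall, bystander; origin under its centre
- soap: pump soap bottle, 72 across, 177 tall, bystander; origin under its centre
- carton: cardboard carton 90 x 150 x 55, bystander; origin under its centre
- spatula: spatula with a steel blade and wooden handle, lying on the counter, bystander
- jar: amber jar with steel cap, 70 across, 100 tall, bystander; origin under its centre
Things that resemble listed ones, but are neither listed nor needed, are in the scene too. There is more than one size of the rod; the job needs the smallest.

How it is judged:
On the way:
1. the stone lies flat on the counter, let go (angle between the x axis of stone and the z axis of base, either way round below 0.08 rad and height (world z) of stone below 0.017 m and contact force between stone and the fingers below 0.05 N), for 0.2 s.
At the end, for the whole second after the job is handed in: Stone in the pocket: centre within 4 mm in x and y, at most 2.5 mm above its seated height, flat within 0.05 rad, square to the base within 0.06 rad. Rod in the socket: lower end within 5 mm of its axis, at least 32 mm below the mouth, upright within 0.13 rad. Both at rest (x of stone in the frame of pocket between -0.004 and 0.004 m and y of stone in the frame of pocket between -0.004 and 0.004 m and z of stone in the frame of pocket below 0.0165 m and angle between the x axis of stone and the z axis of base, either way round below 0.05 rad and angle between the y axis of stone and the y axis of base, either way round below 0.06 rad and horizontal distance between rod and socket below 0.005 m and z of rod in the frame of socket below -0.032 m and angle between rod's own z axis and vertical below 0.13 rad and linear speed of each of stone, rod below 0.02 m/s); the robot touches nothing.
It fails at once if a bystander is shifted by more than 30 mm or knocked over (distance of any of dresser, mug, spray, soap, carton, spatula, jar from where it was at the start of the episode above 0.03 m or angle between any of mug, spray, soap, jar's own z axis and vertical above 0.5 rad).
It also fails if it takes over 66 s, if anything falls off the work surface, if the arm or the gripper's body presses on something with over 40 N, if the wrist force passes 120 N, or if a joint passes its speed limit or range.

## Robot

A 7-joint arm with a two-finger parallel gripper is mounted at the origin on the work surface. World frame = base frame: x ahead of the robot, y to its left, z up, the work surface at z = 0. Lengths are in m, angles in rad, forces in N, time in s.
With the tool pointing down it reaches from about 0.35 to 0.9 m from the base axis. Payload 7.2 kg.
Tool frame: the origin (TCP) lies at the very end of the fingers, on their centre line; the grasp point (between the pads) lies robot.tcp_to_grasp behind it (robot.tcp_to_grasp is the distance from the TCP to the grasp point, in m); x points along the fingers, y is the direction in which the jaws open and shut, and the axes are right-handed (so a half turn about x gives the same grasp; the last joint's range is limited). The gripper opens to 85 mm and grips with 20 to 120 N. Pads are 22 mm wide; open, the fingers measure 114 mm over their backs; the gripper's body (76 mm by 85 mm) begins 54 mm behind the grasp point. The pads swing forward as they close: fully open they stand 13 mm farther back than shut.
Start: joints at [1.171, 0.411, -0.013, 1.596, 0.006, 1.134, -0.082], TCP at [0.204, -0.591, 0.231] pointing down, gripper open.
Joint ranges: [-2.95, 2.95], [-0.29, 1.99], [-1.47, 1.44], [0.14, 2.54], [-1.03, 4.17], [0.13, 1.85], [-2.86, 2.86]. Speed limits (rad/s): [2.39, 2.39, 3.01, 3.01, 3.14, 3.14, 3.14].

## Interface

Orientations are given as a unit quaternion [x, y, z, w].
In Python, from plant import robot gives the robot as it stands. The module is installed in compiled form; this text tells all that it offers.
- The arm moves only by the tool servo_tool, never from a script. Its argument "moves" is a list that holds one entry, the list of rows, each a list of 6 numbers: the shift along the tool's x, y, z in mm, then the turn, a rotation vector about the tool's x, y, z in rad. In form: [[[x, y, z, rx, ry, rz], ...]]. A call has 1 to 8 rows; each row is the pose to reach, as a shift and turn from the pose measured when the call began, along the tool's axes at that moment; what a row does not reach only later rows make up. A row lasts 1/8 s, in which the tool goes at most 62.5 mm and 10.7 degrees, less where a joint would pass 70% of its speed; a pose out of reach is approached as far as the arm can. A call with a gripper value outside its range is refused whole. "grip" is the gripper's target within -1 to 1 (fully open at 1, half-way at 0, shut at -1), set as the call begins (left out, the last holds). The fingers move at their own pace and stop on an object; "newtons" is the grip in N (left out, the last holds). Time passes only in rows, so rows that repeat a pose let the fingers close. It gives the time, the measured TCP pose, the force and the opening at its end, in the units of the state.
- robot.observe(): the state, without advancing time (a new reading comes with each control period).
- robot.camera(name): name is "side" or "top" or "wrist"; returns a dict with "image" (420x560x3 uint8, blue, green, red), "camera_matrix" (3x3 intrinsics, pixels), "distortion" ([k1, k2, p1, p2, k3] as OpenCV has them; the pictures are not rectified), "origin" and "orientation" of the camera in the world. Camera axes: x right, y up, looking along -z (the intrinsics and any distortion apply to the point x, -y, -z); pixel columns grow to the right and rows downward; lengths in m; the calibration is good to about 2 mm. A picture is of the moment at which its call begins. There is no depth.
- robot.job_done(): hands the job in, once; it reports no verdict.
The state is a dict: "time": time; "qpos": joint angles; "joint_vel": joint speeds; "joint_efforts": joint torques, N m; "position": TCP position; "eef_rot": TCP orientation; "contact_force": force on the tool from outside, world axes, zero at the start; "wrist_torque": the same for the moment, N m; "width": finger opening in m.
Only numpy, scipy, OpenCV 4.12 (cv2) and the standard library are available. Lean on these libraries where they do the work, as an engineer would, in place of code of your own. Each camera call takes 0.05 s, during which the arm holds its last target. There are 200 camera calls.

## Working session

There is one attempt and no reset: what is moved stays moved. The work goes in short steps, Python scripts to look and compute and a tool call to move; the robot and the scene stay as the last step left them, time stands still between calls to the robot, and variables do not carry over. Pictures are saved under pics/ and viewed, about 8 in all and at most 12, crops included, and the job is handed in when it is done.

Besides the shell and the picture viewer there is one more tool, called after "Emit:" as name(argument=value, ...) on one line, values as JSON. servo_tool: Moves the arm, as the interface text tells. Its arguments: {"type":"object","properties":{"moves":{"type":"array","items":{"type":"array","items":{"type":"array","items":{"type":"number"}}}},"grip":{"type":"number"},"newtons":{"type":"number"}},"required":["moves"]}

```bash
mkdir -p pics
cat > h.py <<'E'
import numpy as np, cv2
from scipy.spatial.transform import Rotation as R
from plant import robot
def cam(n,save=None):
    c=robot.camera(n)
    if save: cv2.imwrite('pics/'+save,c['image'])
    return c
def q2R(o):
    o=np.array(o,float)
    return o if o.shape==(3,3) else R.from_quat(o).as_matrix()
def ray(c,px):
    p=cv2.undistortPoints(np.array(px,float).reshape(-1,1,2),np.array(c['camera_matrix']),np.array(c['distortion'])).reshape(-1,2)
    d=np.c_[p[:,0],-p[:,1],-np.ones(len(p))]@q2R(c['orientation']).T
    return np.array(c['origin']),d/np.linalg.norm(d,axis=1)[:,None]
def plane(c,px,z):
    o,d=ray(c,px); return o+d*((z-o[2])/d[:,2])[:,None]
def tri(c1,p1,c2,p2):
    o1,d1=ray(c1,[p1]);o2,d2=ray(c2,[p2]);d1=d1[0];d2=d2[0]
    t=np.linalg.lstsq(np.c_[d1,-d2],o2-o1,rcond=None)[0]
    a=o1+d1*t[0];b=o2+d2*t[1]; return (a+b)/2,np.linalg.norm(a-b)
def proj(c,P):
    P=np.atleast_2d(P); q=(P-np.array(c['origin']))@q2R(c['orientation']); q=q*[1,-1,-1]
    return cv2.projectPoints(q,np.zeros(3),np.zeros(3),np.array(c['camera_matrix']),np.array(c['distortion']))[0].reshape(-1,2)
E
python3 - <<'E'
from h import *
import pickle
np.set_printoptions(precision=4,suppress=True)
cs={n:cam(n,n+'0.png') for n in('top','side','wrist')}
pickle.dump(cs,open('c0.pkl','wb'))
for n,c in cs.items(): print(n,c['origin'],c['orientation'],c['camera_matrix'],c['distortion'])
print(robot.observe(),robot.tcp_to_grasp)
cv2.imwrite('pics/both0.png',cv2.resize(np.vstack([cs['top']['image'],cs['side']['image']]),None,fx=.7,fy=.7))
E
```

```text
top [0.4789 0.0229 1.5194] [-0.0193  0.035   0.713  -0.7   ] [[508.3382   0.     273.2706]
 [  0.     508.3382 204.2365]
 [  0.       0.       1.    ]] [0.0017 0.     0.     0.     0.    ]
side [0.4165 0.6309 0.7903] [-0.0533  0.3613  0.9227 -0.1234] [[392.3852   0.     278.2195]
 [  0.     392.3852 208.6406]
 [  0.       0.       1.    ]] [0.0192 0.     0.     0.     0.    ]
wrist [ 0.2771 -0.5654  0.3724] [-0.1258  0.0907 -0.5734  0.8045] [[305.2976   0.     276.5283]
 [  0.     305.2976 210.4276]
 [  0.       0.       1.    ]] [-0.056  0.     0.     0.     0.   ]
{'time': 0.15, 'qpos': array([ 1.1708,  0.4117, -0.0127,  1.5968,  0.0056,  1.1343, -0.0822]), 'joint_vel': array([-0.0015, -0.0001,  0.0009, -0.0012, -0.0014, -0.0018, -0.0013]), 'joint_efforts': array([  0.0015, -60.1034,   0.683 , -29.9648,   0.014 ,   0.0079,
        -0.    ]), 'position': array([ 0.2035, -0.5906,  0.2306]), 'eef_rot': array([-0.6973, -0.1172,  0.6975, -0.1164]), 'contact_force': array([-0.4443, -0.0926, -0.1562]), 'wrist_torque': array([-0.0127, -0.0476, -0.0151]), 'width': 0.08539158278275014} 0.0187
```

View pics/top0.png

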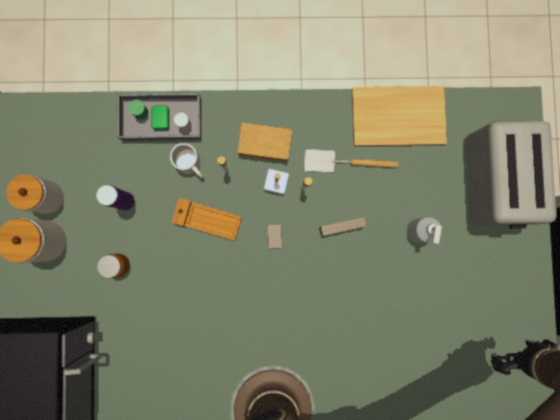

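View pics/side0.png

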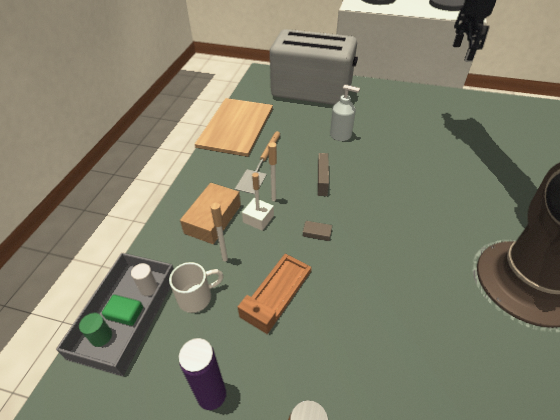

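The top view shows the stone at (343,227), the dresser at (275,236) and the base at (208,219), with its end block and socket at (181,210). There are three rods: (222,161), (277,178) and (308,182). Only the one at (277,178) stands in the white stand, and it looks the shortest in the side view (256,195). I'll confirm that in a crop.

Run:
```python
from h import *
import pickle
np.set_printoptions(precision=4,suppress=True)
cs=pickle.load(open('c0.pkl','rb'))
t=cs['top']['image'];s=cs['side']['image']
a=cv2.resize(t[145:250,165:375],None,fx=3.8,fy=3.8,interpolation=cv2.INTER_CUBIC)
b=cv2.resize(s[130:335,170:340],None,fx=2.9,fy=2.9,interpolation=cv2.INTER_CUBIC)
cv2.imwrite('pics/ct.png',a);cv2.imwrite('pics/cs.png',b)
# rods tri : cap tops (rough), bottoms
for n,pt,ps in [('stand',(277.5,176),(256,172)),('left',(222,160),(217,206)),('right',(308,181),(273,144))]:
    print(n,*tri(cs['top'],pt,cs['side'],ps))
# rough masks
hsv=cv2.cvtColor(t,cv2.COLOR_BGR2HSV)
for n,(x,y) in dict(base=(215,221),stone=(343,227),dress=(275,236),counter=(300,300),stand=(270,187)).items(): print(n,hsv[y,x],t[y,x])
```

```text
stand [ 0.6574 -0.0209  0.1711] 0.001158138837893446
left [0.6976 0.1243 0.1926] 0.004725568793963096
right [ 0.6385 -0.0999  0.198 ] 0.002695288853219355
base [ 17 180 200] [ 59 137 200]
stone [ 17  62 165] [125 148 165]
dress [ 18  61 172] [131 155 172]
counter [ 45  49 125] [101 125 113]
stand [105  23 225] [225 215 205]
```

View pics/ct.png

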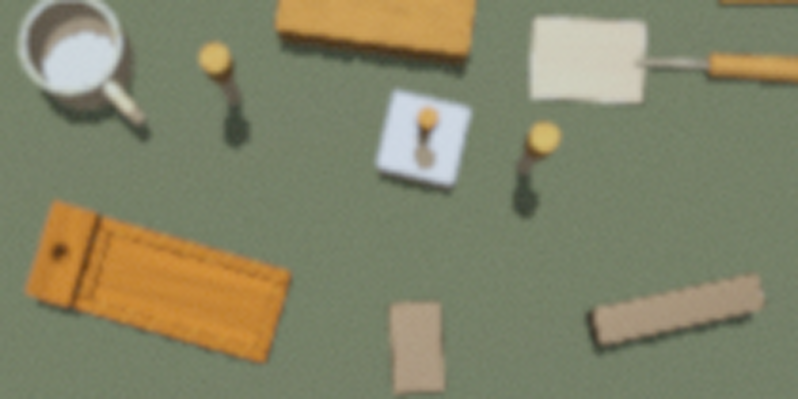

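View pics/cs.png

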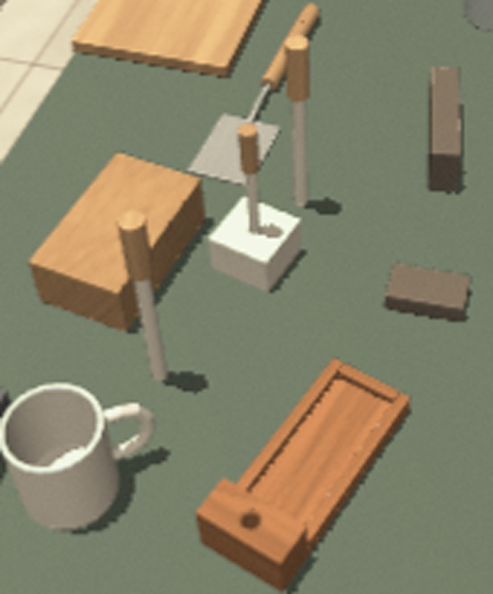

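The rod in the stand, at crop pixel (428,120) top and (250,180) side, is clearly thinner and shorter than the two free-standing ones at (215,60) and (543,138), so it is the one needed. Next I'll get coarse poses.

```bash
cat >> h.py <<'E'
def rect(c,mask,z,seed):
    """mask component nearest seed -> cast contour to plane z -> minAreaRect (m)"""
    n,l,st,cen=cv2.connectedComponentsWithStats(mask.astype(np.uint8))
    k=l[int(seed[1]),int(seed[0])]
    if k==0:
        ok=[i for i in range(1,n) if st[i,4]>60]; k=min(ok,key=lambda i:np.hypot(*(cen[i]-seed)))
    cn=max(cv2.findContours((l==k).astype(np.uint8),cv2.RETR_EXTERNAL,cv2.CHAIN_APPROX_NONE)[0],key=len)
    P=plane(c,cn.reshape(-1,2),z)[:,:2]
    r=cv2.minAreaRect((P*1000).astype(np.float32)); B=cv2.boxPoints(r)
    e=[B[1]-B[0],B[2]-B[1]]; e=max(e,key=np.linalg.norm)
    return np.array(r[0]),sorted(r[1]),np.degrees(np.arctan2(e[1],e[0]))%180,B
E
python3 - <<'E'
from h import *
import pickle
np.set_printoptions(precision=4,suppress=True)
cs=pickle.load(open('c0.pkl','rb'))
c=cs['top'];h=cv2.cvtColor(c['image'],cv2.COLOR_BGR2HSV);H,S,V=h[...,0],h[...,1],h[...,2]
grey=(H<28)&(S>35)&(S<110)&(V>110)
wood=(H<28)&(S>=130)
white=(V>185)&(S<45)
for n,m,z,s in[('stone',grey,.05,(343,227)),('dresser',grey,.02,(275,236)),('base',wood,.025,(208,219)),('stand',white,.04,(270,187))]:
    r=rect(c,m,z,s);print(n,r[0],r[1],r[2]);print(r[3].tolist())
print('socket',plane(c,[(165+60/3.8,145+250/3.8)],.046))
print('socket tri',tri(c,(180.8,210.8),cs['side'],(170+250/2.9,130+520/2.9)))
# stone top-face corner heights (top crop, side crop)
print('stone top corners',tri(c,(165+596/3.8,145+312/3.8),cs['side'],(170+430/2.9,130+154/2.9)))
o=robot.observe();Rt=q2R(o['eef_rot']);w=cs['wrist']
print('tool axes\n',Rt,'cam in tool',Rt.T@(np.array(w['origin'])-o['position']),'\n',Rt.T@q2R(w['orientation']))
E
```

```text
stone [ 525.8685 -212.3449] [29.19389533996582, 130.20889282226562] 101.42092
[[498.66888427734375, -151.41998291015625], [524.4522094726562, -279.05059814453125], [553.0680541992188, -273.269775390625], [527.2847290039062, -145.63916015625]]
dresser [500.2867 -11.8831] [41.273216247558594, 70.56281280517578] 178.94585
[[464.6316223144531, -31.86713218688965], [535.1824951171875, -33.16529846191406], [535.9417724609375, 8.100934982299805], [465.39093017578125, 9.399101257324219]]
base [553.2159 186.0763] [76.32215881347656, 192.23008728027344] 72.43107
[[487.8222961425781, 105.96363830566406], [560.5844116210938, 82.92558288574219], [618.609619140625, 266.18902587890625], [545.8474731445312, 289.22705078125]]
stand [661.5239 -20.3604] [59.49533462524414, 59.7008056640625] 75.9654
[[625.4252319335938, -42.10567092895508], [683.1445922851562, -56.533775329589844], [697.6224975585938, 1.3849220275878906], [639.9031372070312, 15.813026428222656]]
socket [[0.5778 0.257  0.046 ]]
socket tri (array([0.5762, 0.2565, 0.047 ]), np.float64(0.0030318006349275123))
stone top corners (array([ 0.5242, -0.1502,  0.049 ]), np.float64(0.002582174529171722))
tool axes
 [[-0.0004  0.3258 -0.9454]
 [ 0.0012 -0.9454 -0.3258]
 [-1.     -0.0012  0.    ]] cam in tool [-0.1417  0.     -0.0778] 
 [[ 0.0004  0.3064 -0.9519]
 [ 1.     -0.0003  0.0003]
 [-0.0002 -0.9519 -0.3064]]
```

All measured sizes and heights match the text. Next I'll hover over the stone.

Emit:
servo_tool(moves=[[[0, -253, -428, -1.438, 0, 0], [0, -253, -428, -1.438, 0, 0], [0, -253, -428, -1.438, 0, 0], [0, -253, -428, -1.438, 0, 0], [0, -253, -428, -1.438, 0, 0], [0, -253, -428, -1.438, 0, 0], [0, -253, -428, -1.438, 0, 0], [0, -253, -428, -1.438, 0, 0]]], grip=1, newtons=50)

```text
time: 1.15
position: [0.5266, -0.2103, 0.2309]
eef_rot: [0.447, 0.549, -0.446, 0.548]
contact_force: [0.5, -0.5, 0.4]
width: 0.0852
```

Emit:
servo_tool(moves=[[[20, 0, 0, 0, 0, 0], [20, 0, 0, 0, 0, 0]]])

```text
time: 1.4
position: [0.5258, -0.2095, 0.2093]
eef_rot: [0.446, 0.55, -0.446, 0.547]
contact_force: [-0.7, 0.1, 0.7]
width: 0.0853
```

```bash
cat >> h.py <<'E'
def show():
    o=robot.observe();Rt=q2R(o['eef_rot']);print('t',o['time'],'p',o['position'].round(4),'yhead',np.degrees(np.arctan2(Rt[1,1],Rt[0,1])).round(2),'x',Rt[:,0].round(3),'q',o['qpos'].round(2),'F',o['contact_force'].round(1),'w',round(o['width'],4))
    return o,Rt
def togo(P,yhead,lift=0):
    """shift (mm, tool axes) and turn rotvec to reach TCP P with tool down, y heading (deg)"""
    o=robot.observe();Rt=q2R(o['eef_rot']);a=np.radians(yhead)
    x=np.array([0,0,-1.]);y=np.array([np.cos(a),np.sin(a),0]);G=np.c_[x,y,np.cross(x,y)]
    print('togo',(Rt.T@(np.array(P)-o['position'])*1000).round(1),R.from_matrix(Rt.T@G).as_rotvec().round(3))
E
python3 - <<'E'
from h import *
o,Rt=show()
c=cam('wrist','w1.png')
h=cv2.cvtColor(c['image'],cv2.COLOR_BGR2HSV);H,S,V=h[...,0],h[...,1],h[...,2]
px=proj(c,[.526,-.212,.05])[0];print(px,h[int(px[1]),int(px[0])])
E
```

```text
t 1.4 p [ 0.5258 -0.2095  0.2093] yhead 11.75 x [-0.004  0.002 -1.   ] q [ 0.66  0.38 -0.48  1.74  0.19  1.07  0.33] F [-0.7  0.1  0.7] w 0.0853
[277.36349388 195.90567285] [21 75 68]
```

View pics/w1.png

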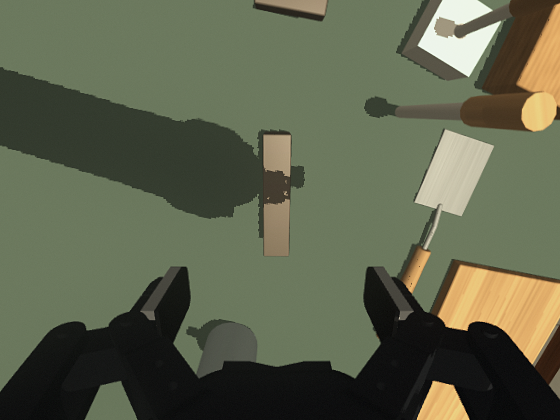

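The wrist view shows the stone's top face at columns 264–291 and rows 135–256, centred between the jaws.

Run:
```python
from h import *
np.set_printoptions(precision=4,suppress=True)
c=robot.camera('wrist')
P=plane(c,[(263,135),(291,135),(290,256),(264,256)],.05);print(P);m=P.mean(0);print('centre',m)
d=(P[0]+P[1]-P[2]-P[3])/2;print(np.linalg.norm(d),np.degrees(np.arctan2(d[1],d[0])))
a=np.degrees(np.arctan2(d[1],d[0]))-90
import pickle;t=pickle.load(open('c0.pkl','rb'))['top']
print('tri near end mid (two views)',tri(c,(277,135),t,proj(t,(P[0]+P[1])/2)[0]))
togo([m[0],m[1],.03],a)
```

```text
[[ 0.5004 -0.1565  0.05  ]
 [ 0.5269 -0.1511  0.05  ]
 [ 0.5537 -0.2771  0.05  ]
 [ 0.5258 -0.2829  0.05  ]]
centre [ 0.5267 -0.2169  0.05  ]
0.1288394658743497 101.69365339065355
tri near end mid (two views) (array([ 0.5137, -0.1538,  0.0498]), np.float64(1.1604165579645301e-06))
togo [181.   -0.4   6. ] [-0.002 -0.001  0.001]
```

Emit:
servo_tool(moves=[[[60, 0, 4, 0, 0, 0], [120, 0, 4, 0, 0, 0], [160, 0, 4, 0, 0, 0], [179, 0, 4, 0, 0, 0], [179, 0, 4, 0, 0, 0]]])

```text
time: 2.12
position: [0.5264, -0.2155, 0.0318]
eef_rot: [0.447, 0.549, -0.447, 0.547]
contact_force: [-0.1, 0.6, 0.7]
width: 0.0855
```

Emit:
servo_tool(moves=[[[0, 0, 0, 0, 0, 0], [0, 0, 0, 0, 0, 0], [0, 0, 0, 0, 0, 0], [0, 0, 0, 0, 0, 0], [0, 0, 0, 0, 0, 0], [0, 0, 0, 0, 0, 0]]], grip=-1, newtons=60)

```text
time: 2.88
position: [0.5267, -0.2158, 0.0329]
eef_rot: [0.447, 0.548, -0.448, 0.547]
contact_force: [-2.1, -0.1, 6.5]
width: 0.0265
```

Emit:
servo_tool(moves=[[[-30, 0, 0, 0, 0, 0], [-60, 0, 0, 0, 0, 0], [-60, 0, 0, 0, 0, 0]]])

```text
time: 3.25
position: [0.528, -0.2162, 0.0947]
eef_rot: [0.447, 0.547, -0.447, 0.548]
contact_force: [0.3, 0.9, -5.3]
width: 0.0265
```

```bash
python3 -c "
from h import *
show()"
```

```text
t 3.25 p [ 0.528  -0.2162  0.0947] yhead 11.51 x [ 0.002 -0.001 -1.   ] q [ 0.63  0.51 -0.44  1.84  0.28  0.84  0.26] F [ 0.3  0.9 -5.3] w 0.0265
```

Emit:
servo_tool(moves=[[[0, -20, 0, 0, 0, -0.18], [0, -40, 0, 0, 0, -0.36], [0, -60, 0, 0, 0, -0.54], [0, -60, 0, 0, 0, -0.72], [0, -60, 0, 0, 0, -0.9], [0, -60, 0, 0, 0, -0.9]]])

```text
time: 4.0
position: [0.4683, -0.2258, 0.0879]
eef_rot: [0.162, 0.69, -0.64, 0.297]
contact_force: [0.6, 1.0, -5.5]
width: 0.0263
```

```bash
python3 -c "
from h import *
show()
a=cam('side')['image'];b=cam('wrist')['image']
cv2.imwrite('pics/t1.png',np.hstack([cv2.resize(a[60:300,200:480],(480,411)),cv2.resize(b,(320,240)).repeat(1,0) if 0 else cv2.copyMakeBorder(cv2.resize(b,(320,240)),0,171,0,0,0)]))
"
```

```text
t 4.0 p [ 0.4683 -0.2258  0.0879] yhead 11.97 x [-0.771 -0.157 -0.617] q [ 0.31  0.93 -0.25  1.39  0.41  1.75  0.15] F [ 0.6  1.  -5.5] w 0.0263
```

View pics/t1.png

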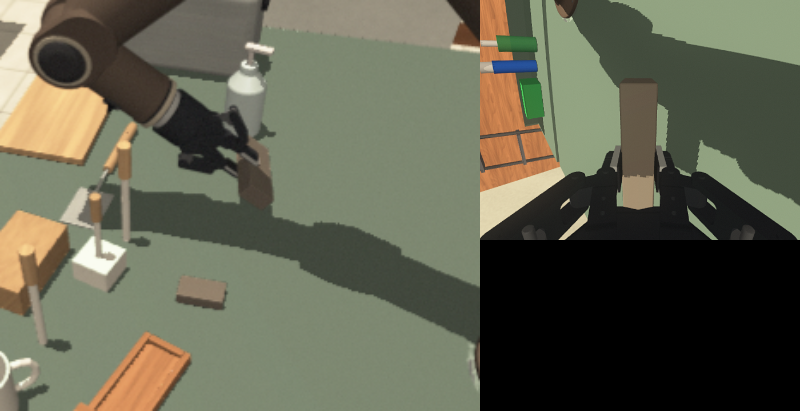

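The stone is tilted about 52° in the gripper and clear of everything. I'll lower its edge to the counter.

Emit:
servo_tool(moves=[[[15, 19, 0, 0, 0, 0], [27, 34, 0, 0, 0, 0], [31, 39, 0, 0, 0, 0], [32, 41, 0, 0, 0, 0], [32, 41, 0, 0, 0, 0]]])

```text
time: 4.72
position: [0.4698, -0.228, 0.0411]
eef_rot: [0.166, 0.687, -0.641, 0.3]
contact_force: [0.1, 0.2, -4.2]
width: 0.0267
```

```bash
python3 -c "
from h import *
o,Rt=show();print(Rt.round(3), 'corner z',min((o['position']+Rt@np.array([.0325,s*.014,0]))[2] for s in(-1,1)))"
```

```text
t 4.725 p [ 0.4698 -0.228   0.0411] yhead 11.45 x [-0.765 -0.157 -0.625] q [ 0.31  0.99 -0.24  1.38  0.42  1.69  0.13] F [ 0.1  0.2 -4.2] w 0.0267
[[-0.765  0.612  0.2  ]
 [-0.157  0.124 -0.98 ]
 [-0.625 -0.781  0.001]] corner z 0.00983856270976161
```

Emit:
servo_tool(moves=[[[3, 4, 0, 0, 0, 0], [6, 7, 0, 0, 0, 0], [6, 8, 0, 0, 0, 0], [6, 8, 0, 0, 0, 0]]])

```text
time: 5.22
position: [0.4699, -0.2279, 0.0312]
eef_rot: [0.165, 0.687, -0.641, 0.3]
contact_force: [-1.0, -0.3, -3.0]
width: 0.0263
```

Emit:
servo_tool(moves=[[[0, 0, 0, 0, 0, 0], [0, 0, 0, 0, 0, 0], [0, 0, 0, 0, 0, 0], [0, 0, 0, 0, 0, 0], [0, 0, 0, 0, 0, 0]]], grip=0.1)

```text
time: 5.85
position: [0.47, -0.228, 0.0313]
eef_rot: [0.165, 0.687, -0.641, 0.3]
contact_force: [1.1, -0.2, -0.5]
width: 0.0474
```

Emit:
servo_tool(moves=[[[-5, 4, 0, 0, 0, 0], [-10, 8, 0, 0, 0, 0], [-15, 12, 0, 0, 0, 0], [-22, 17, 0, 0, 0, 0], [-35, 20, 0, 0, 0, 0], [-50, 18, 0, 0, 0, 0]]])

```text
time: 6.6
position: [0.52, -0.2175, 0.0489]
eef_rot: [0.165, 0.687, -0.641, 0.3]
contact_force: [-0.3, -0.2, -0.2]
width: 0.047
```

```bash
python3 -c "
from h import *
o,Rt=show();a=cam('side')['image'];b=cam('wrist')['image']
cv2.imwrite('pics/t2.png',np.hstack([cv2.resize(a[60:300,200:480],(480,411)),cv2.copyMakeBorder(cv2.resize(b,(320,240)),0,171,0,0,0)]))"
```

```text
t 6.6 p [ 0.52   -0.2175  0.0489] yhead 11.48 x [-0.766 -0.157 -0.624] q [ 0.27  1.04 -0.23  1.23  0.41  1.78  0.15] F [-0.3 -0.2 -0.2] w 0.047
```

View pics/t2.png

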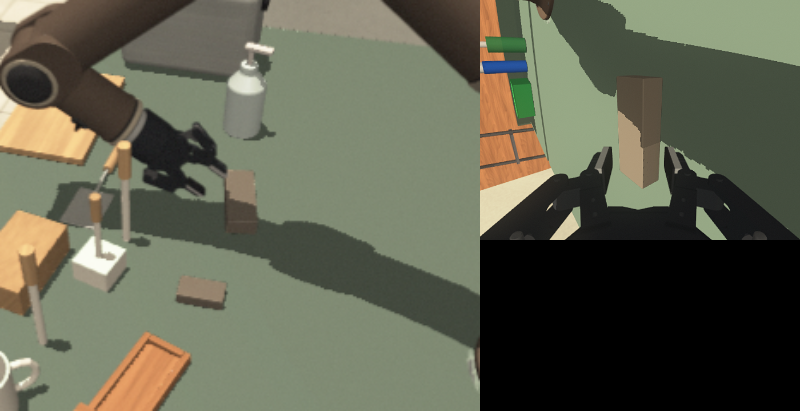

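The stone now looks flat (wrist crop: wide top face plus a side). I'll back straight up and set the tool upright.

Emit:
servo_tool(moves=[[[-31, -39, 0, 0, 0, 0], [-62, -78, 0, 0, 0, 0.15], [-90, -112, 0, 0, 0, 0.3], [-90, -112, 0, 0, 0, 0.48], [-90, -112, 0, 0, 0, 0.66], [-90, -112, 0, 0, 0, 0.84], [-90, -112, 0, 0, 0, 0.895], [-90, -112, 0, 0, 0, 0.895]]], grip=1)

```text
time: 7.7
position: [0.5199, -0.218, 0.1945]
eef_rot: [0.447, 0.546, -0.448, 0.549]
contact_force: [0.5, 0.0, -0.1]
width: 0.0855
```

Run:
```python
from h import *
np.set_printoptions(precision=4,suppress=True)
show();c=cam('wrist','w2.png');s=cam('side','s2.png');t=cam('top')
for n,c_,g in(('wrist',c,None),('top',t,None)):
    h=cv2.cvtColor(c_['image'],cv2.COLOR_BGR2HSV);H,S,V=h[...,0],h[...,1],h[...,2]
    m=(H<30)&(S>35)&(S<115)&(V>60)
    r=rect(c_,cv2.morphologyEx(m.astype(np.uint8),cv2.MORPH_OPEN,np.ones((3,3))),.028,proj(c_,[.455,-.225,.028])[0])
    print(n,r[0],r[1],r[2]);print(proj(c_,np.c_[r[3]/1000,np.full(4,.028)]))
b=c['image'];cv2.imwrite('pics/t3.png',b)
```

```text
t 7.7 p [ 0.5199 -0.218   0.1945] yhead 11.46 x [ 0.002 -0.003 -1.   ] q [ 0.61  0.37 -0.38  1.77  0.16  1.03  0.36] F [ 0.5  0.  -0.1] w 0.0855
wrist [ 477.0656 -225.4094] [49.217472076416016, 128.3465576171875] 101.254265
[[207.7422 126.029 ]
 [215.149  245.9952]
 [259.6099 246.2064]
 [257.931  126.0019]]
top [ 472.5617 -203.547 ] [52.0656623840332, 94.25904083251953] 100.15587
[[325.6598 256.0751]
 [357.0509 249.7559]
 [353.3861 232.3229]
 [322.0653 238.587 ]]
```

View pics/t3.png

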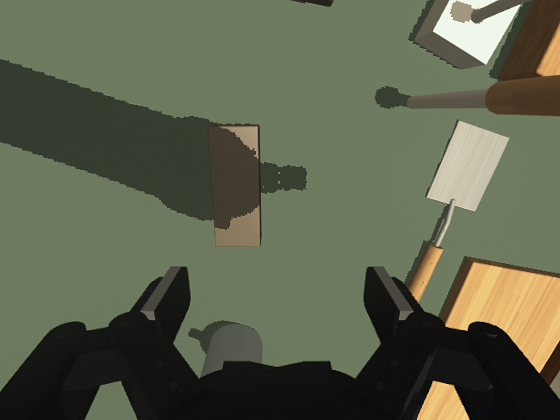

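The stone lies flat: 49×128 at height 28, centred at about (0.477, −0.225). I'll regrasp it across its width.

Emit:
servo_tool(moves=[[[50, -43, -2, 0, 0, 0], [100, -43, -2, 0, 0, 0], [150, -43, -2, 0, 0, 0], [175, -43, -2, 0, 0, 0], [183, -43, -2, 0, 0, 0], [183, -43, -2, 0, 0, 0]]])

```text
time: 8.6
position: [0.4799, -0.2232, 0.0103]
eef_rot: [0.446, 0.548, -0.447, 0.549]
contact_force: [-0.4, -0.2, -0.2]
width: 0.0852
```

Emit:
servo_tool(moves=[[[1, 0, 0, 0, 0, 0], [1, 0, 0, 0, 0, 0], [1, 0, 0, 0, 0, 0], [1, 0, 0, 0, 0, 0], [1, 0, 0, 0, 0, 0]]], grip=-1, newtons=60)

```text
time: 9.22
position: [0.48, -0.2235, 0.0104]
eef_rot: [0.446, 0.548, -0.447, 0.549]
contact_force: [-2.9, 0.6, 6.2]
width: 0.0486
```

Emit:
servo_tool(moves=[[[-50, 0, 0, 0, 0, 0], [-100, 0, 0, 0, 0, 0], [-140, 0, 0, 0, 0, 0], [-140, 0, 0, 0, 0, 0]]])

```text
time: 9.72
position: [0.4816, -0.224, 0.1537]
eef_rot: [0.447, 0.545, -0.447, 0.551]
contact_force: [-0.8, 0.2, -5.7]
width: 0.0485
```

Run:
```python
from h import *
show()
togo([.525,.04,.15],-17.6)
```

```text
t 9.725 p [ 0.4816 -0.224   0.1537] yhead 11.65 x [ 0.006 -0.005 -1.   ] q [ 0.65  0.36 -0.39  1.9   0.17  0.91  0.39] F [-0.8  0.2 -5.7] w 0.0485
togo [   2.6   95.8 -249.8] [ 0.51   0.005 -0.007]
```

Emit:
servo_tool(moves=[[[0, 20, -60, 0, 0, 0], [0, 40, -120, 0.15, 0, 0], [0, 60, -180, 0.3, 0, 0], [0, 80, -235, 0.45, 0, 0], [0, 87, -265, 0.51, 0, 0], [0, 87, -265, 0.51, 0, 0], [0, 87, -265, 0.51, 0, 0]]])

```text
time: 10.6
position: [0.5123, 0.0521, 0.1511]
eef_rot: [-0.57, -0.415, 0.571, -0.42]
contact_force: [-0.4, -1.2, -5.6]
width: 0.0483
```

Run:
```python
from h import *
show();cam('wrist','w3.png')
```

```text
t 10.6 p [0.5123 0.0521 0.1511] yhead -17.55 x [ 0.004 -0.006 -1.   ] q [ 0.12  0.34 -0.39  1.93  0.17  0.89 -0.67] F [-0.4 -1.2 -5.6] w 0.0483
```

View pics/w3.png

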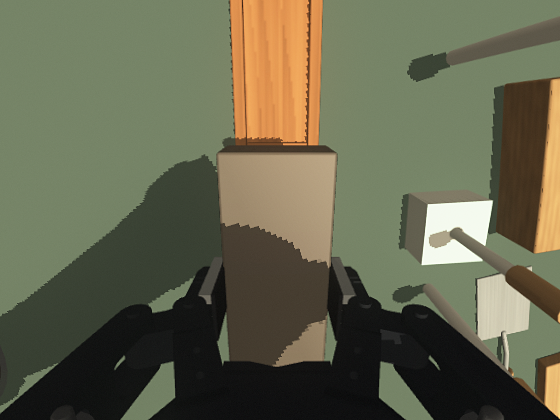

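The stone is square in the grip, with its far edge at row 153 and columns 217–337. The base's end block is out of view, so I'll raise the tool and move forward.

Emit:
servo_tool(moves=[[[-40, 0, -20, 0, 0, 0], [-80, 0, -40, 0, 0, 0], [-110, 0, -50, 0, 0, 0], [-110, 0, -50, 0, 0, 0], [-110, 0, -50, 0, 0, 0]]])

```text
time: 11.28
position: [0.5264, 0.098, 0.2594]
eef_rot: [-0.57, -0.414, 0.572, -0.419]
contact_force: [-0.1, -0.0, -5.9]
width: 0.0487
```

Run:
```python
from h import *
show();c=cam('wrist','w4.png');print(proj(c,[[.5778,.257,.046],[.5494,.1674,.01]]))
cv2.imwrite('pics/w4c.png',cv2.resize(c['image'][0:210,170:390],None,fx=2.85,fy=2.85,interpolation=cv2.INTER_CUBIC))
```

```text
t 11.275 p [0.5264 0.098  0.2594] yhead -17.74 x [ 0.002 -0.007 -1.   ] q [ 0.07  0.27 -0.42  1.76  0.13  1.15 -0.7 ] F [-0.1 -0.  -5.9] w 0.0487
[[276.72496116  22.81308568]
 [276.75147999 115.65917193]]
```

View pics/w4c.png

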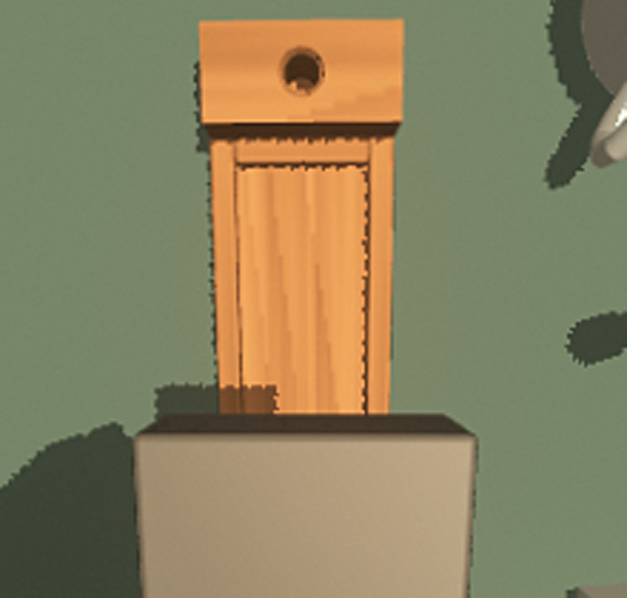

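The socket mouth is at crop (301,72), the block corners at (200,21), (404,19), (401,122) and (202,124), the tray's outer edges at x≈212 and 394, and the stone's far top edge at (135–476, 435).

Run:
```python
from h import *
import pickle
np.set_printoptions(precision=4,suppress=True)
c=robot.camera('wrist');o,Rt=show()
f=lambda L:[(170+x/2.85,y/2.85) for x,y in L]
s=plane(c,f([(301.5,71.5)]),.046)[0]; B=plane(c,f([(200,20.5),(404,19),(401,122),(202,124)]),.046)
print('socket',s,'block',B[:,:2]);print('sizes',np.linalg.norm(np.diff(B,axis=0),axis=1),'mid',B.mean(0))
d=(B[1]-B[0]+B[2]-B[3]);hx=np.degrees(np.arctan2(d[1],d[0]));
t=plane(c,f([(212,150),(219,385),(394,150),(390,410)]),.019)
for a,b in((0,1),(2,3)):
    v=t[a]-t[b];print('tray edge',np.degrees(np.arctan2(v[1],v[0]))-90)
print('xhead',hx,'tray w',np.linalg.norm(t[0]-t[2]),'mid far',(t[0]+t[2])/2)
tc=pickle.load(open('c0.pkl','rb'))['top']
print('socket 2 views',tri(c,f([(301.5,71.5)])[0],tc,(180.8,210.8)))
bz=o['position'][2]-.0104
S=plane(c,f([(135,435),(476,435)]),bz+.028);S2=plane(c,f([(153,415),(457,413)]),bz)
for q in(S,S2):
    print('stone far edge tool frame mm',((q-o['position'])@Rt*1000).round(1), np.linalg.norm(q[1]-q[0]))
```

```text
t 11.375 p [0.5263 0.0984 0.2592] yhead -17.72 x [ 0.001 -0.007 -1.   ] q [ 0.07  0.27 -0.42  1.76  0.13  1.15 -0.7 ] F [ 0.4 -0.6 -4.5] w 0.0484
socket [0.5759 0.2553 0.046 ] block [[0.5462 0.2825]
 [0.6163 0.2607]
 [0.6057 0.2281]
 [0.5355 0.2497]]
sizes [0.0734 0.0343 0.0734] mid [0.576  0.2552 0.046 ]
tray edge -17.475525153561506
tray edge -17.069286655012604
xhead -17.21999508940626 tray w 0.07278898079798347 mid far [0.5698 0.2342 0.019 ]
socket 2 views (array([0.5787, 0.2614, 0.0191]), np.float64(0.0016663376436387323))
stone far edge tool frame mm [[-18.1 -24.3 -62.5]
 [-17.9  23.9 -62.5]] 0.048217043708382416
stone far edge tool frame mm [[  9.9 -26.4 -62.4]
 [ 10.1  25.9 -62.8]] 0.05233183342898495
```

Both measurements agree: socket at (0.576, 0.2555), pocket at (0.548, 0.1657), heading −17.2°.

Run:
```python
from h import *
togo([.5488,.168,.06],-17.25)
```

```text
togo [198.7  -0.4 -74.5] [-0.008  0.006 -0.003]
```

Emit:
servo_tool(moves=[[[50, 0, -40, -0.008, 0.006, 0], [100, 0, -74, -0.008, 0.006, 0], [150, 0, -74, -0.008, 0.006, 0], [190, 0, -74, -0.008, 0.006, 0], [199, 0, -74, -0.008, 0.006, 0], [199, 0, -74, -0.008, 0.006, 0], [199, 0, -74, -0.008, 0.006, 0]]])

```text
time: 12.25
position: [0.5503, 0.1677, 0.0615]
eef_rot: [0.571, 0.418, -0.568, 0.421]
contact_force: [-0.2, 0.3, -3.9]
width: 0.0485
```

Run:
```python
from h import *
show();togo([.5488,.168,.0205],-17.25)
c=cam('wrist','w5.png')
```

```text
t 12.25 p [0.5503 0.1677 0.0615] yhead -17.29 x [ 0.006 -0.001 -1.   ] q [-0.1   0.56 -0.38  1.86  0.29  0.78 -0.93] F [-0.2  0.3 -3.9] w 0.0485
togo [41.  -1.7  0.2] [-0.001 -0.001 -0.006]
```

Emit:
servo_tool(moves=[[[12, -2, 0, 0, 0, -0.006], [24, -2, 0, 0, 0, -0.006], [28, -2, 0, 0, 0, -0.006], [28, -2, 0, 0, 0, -0.006]]])

```text
time: 12.8
position: [0.5481, 0.1682, 0.0329]
eef_rot: [-0.569, -0.42, 0.569, -0.419]
contact_force: [0.3, -0.6, -4.6]
width: 0.0483
```

Emit:
servo_tool(moves=[[[4, 0, 0, 0, 0, 0], [8, 0, 0, 0, 0, 0], [11, 0, 0, 0, 0, 0], [12, 0, 0, 0, 0, 0], [12, 0, 0, 0, 0, 0]]])

```text
time: 13.42
position: [0.5481, 0.1683, 0.0209]
eef_rot: [-0.569, -0.42, 0.569, -0.419]
contact_force: [-0.3, -0.1, -4.6]
width: 0.0485
```

Run:
```python
from h import *
show();togo([.5488,.168,.0205],-17.25)
```

```text
t 13.425 p [0.5481 0.1683 0.0209] yhead -17.27 x [-0.001  0.001 -1.   ] q [-0.11  0.61 -0.36  1.88  0.32  0.7  -0.96] F [-0.3 -0.1 -4.6] w 0.0485
togo [0.4 0.7 0. ] [-0.    -0.001  0.001]
```

It went in without contact, and its bottom should be about 0.5 mm above the floor. I'll release, back off and check.

Emit:
servo_tool(moves=[[[0, 0, 0, 0, 0, 0], [0, 0, 0, 0, 0, 0], [0, 0, 0, 0, 0, 0], [0, 0, 0, 0, 0, 0]]], grip=0.6)

```text
time: 13.92
position: [0.5483, 0.1683, 0.0211]
eef_rot: [0.569, 0.42, -0.569, 0.419]
contact_force: [-0.3, 0.6, 1.0]
width: 0.0686
```

Emit:
servo_tool(moves=[[[-50, 0, 0, 0, 0, 0], [-100, 0, 0, 0, 0, 0], [-150, 0, 10, 0, 0, 0], [-190, 0, 60, 0, 0, 0], [-190, 0, 80, 0, 0, 0], [-190, 0, 80, 0, 0, 0]]], grip=1)

```text
time: 14.68
position: [0.5247, 0.0898, 0.2117]
eef_rot: [0.57, 0.418, -0.57, 0.418]
contact_force: [-0.2, 0.1, 0.0]
width: 0.0853
```

Run:
```python
from h import *
np.set_printoptions(precision=4,suppress=True)
show();c=cam('wrist','w6.png')
h=cv2.cvtColor(c['image'],cv2.COLOR_BGR2HSV);H,S,V=h[...,0],h[...,1],h[...,2]
m=((S>25)&(S<105)&(H<28)&(V>60)).astype(np.uint8);m=cv2.morphologyEx(m,cv2.MORPH_OPEN,np.ones((3,3)))
r=rect(c,m,.038,proj(c,[.548,.1657,.038])[0]);print('stone',r[0],r[1],r[2])
v=np.array([.2966,.955]);u=np.array([.955,-.2966]);d=r[0]-np.array([548.1,165.7]);print('offset base x,y',d@u,d@v)
# stand / rod prep
s=cam('side','s6.png')
a=c['image'][40:330,140:420];b=s['image'][220:340,225:325]
cv2.imwrite('pics/chk.png',np.hstack([cv2.resize(a,(440,456)),cv2.resize(b,(360,456))]))
```

```text
t 14.675 p [0.5247 0.0898 0.2117] yhead -17.45 x [ 0.001  0.    -1.   ] q [ 0.09  0.31 -0.44  1.82  0.15  1.04 -0.7 ] F [-0.2  0.1  0. ] w 0.0853
stone [546.8517 167.0561] [49.222900390625, 127.48115539550781] 72.68374
offset base x,y -1.594299628906275 0.9248349462890666
```

View pics/chk.png

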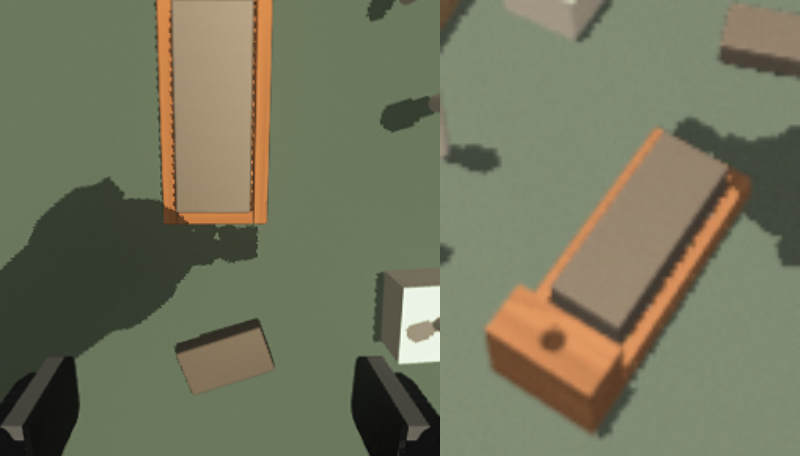

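The stone sits flat inside the pocket walls with even gaps. It measures 49×127 at 72.7°, offset by 1.6 and 0.9 mm, within the error. Next is the rod.

Emit:
servo_tool(moves=[[[-20, 55, 20, 0, 0, 0], [-20, 108, 40, -0.1, 0, 0], [-20, 145, 60, -0.2, 0, 0], [-20, 162, 64, -0.305, 0, 0], [-20, 162, 64, -0.305, 0, 0], [-20, 162, 64, -0.305, 0, 0]]])

```text
time: 15.52
position: [0.6597, -0.0148, 0.2301]
eef_rot: [0.499, 0.502, -0.499, 0.5]
contact_force: [-0.5, 0.1, -0.4]
width: 0.0854
```

Run:
```python
from h import *
np.set_printoptions(precision=4,suppress=True)
show();c=cam('wrist','w7.png')
h=cv2.cvtColor(c['image'],cv2.COLOR_BGR2HSV);H,S,V=h[...,0],h[...,1],h[...,2]
p=proj(c,[[.66,-.02,.16],[.66,-.02,.115],[.6615,-.0204,.04]]);print(p)
for m,n in(((H<28)&(S>=120)&(V>60),'wood'),((V>170)&(S<45),'white')):
    k,l,st,cen=cv2.connectedComponentsWithStats(m.astype(np.uint8))
    for i in range(1,k):
        if st[i,4]>120: print(n,st[i],cen[i])
```

```text
t 15.525 p [ 0.6597 -0.0148  0.2301] yhead 0.21 x [-0.002  0.003 -1.   ] q [ 0.24  0.51 -0.42  1.48  0.21  1.2  -0.22] F [-0.5  0.1 -0.4] w 0.0854
[[277.9261 230.2053]
 [277.7948 211.6256]
 [278.9865 191.3742]]
wood [ 124    0   90   97 2126] [178.2342  56.4793]
wood [ 324    0   50   36 1109] [343.2191  15.2588]
wood [  328    87   122   151 13077] [385.484  160.5508]
wood [270 207  20  35 374] [279.3904 229.0187]
wood [ 239  296   29   65 1460] [254.5199 329.3575]
wood [309 337  15  25 252] [315.8413 350.3929]
wood [349 341  31  38 718] [360.8663 355.3106]
wood [ 417  381   41   39 1101] [438.     401.7711]
white [529  26  14  23 206] [535.7913  37.2039]
white [258 161  54  31 468] [281.9509 171.2799]
white [498 190  13  18 125] [504.224 198.696]
white [284 198  21  26 355] [293.9662 208.6366]
white [253 203  22  14 202] [264.9257 209.0792]
white [ 300  250   53   59 2549] [325.0596 278.3927]
```

Run:
```python
from h import *
import pickle
np.set_printoptions(precision=4,suppress=True)
c=robot.camera('wrist');s0=pickle.load(open('c0.pkl','rb'))['side']
I=s0['image'];h=cv2.cvtColor(I,cv2.COLOR_BGR2HSV);H,S,V=h[...,0],h[...,1],h[...,2]
m=((H<25)&(S>90)).astype(np.uint8);k,l,st,cen=cv2.connectedComponentsWithStats(m)
for i in range(1,k):
    if st[i,4]>20 and abs(cen[i][0]-256)<15 and abs(cen[i][1]-180)<25: print('side grip',st[i],cen[i])
ct=(279.5,231.5)
print('cap',tri(c,ct,s0,(255.8,173.5)),plane(c,[ct],.16))
# shaft entry into stand at z=.04 : white shaft next to stand
p=plane(c,[ct],.16)[0];togo([p[0],p[1],.125],0)
print('where vertical rod would go',proj(c,[p,[p[0],p[1],.115],[p[0],p[1],.04]]))
w=cv2.cvtColor(c['image'],cv2.COLOR_BGR2HSV)
for y in range(196,212,3): print(y,[int(v) for v in c['image'][y,262:300,0]])
```

```text
side grip [252 173   7  17  88] [255.2045 180.8636]
cap (array([ 0.6594, -0.0203,  0.1655]), np.float64(0.004084663591636317)) [[ 0.6612 -0.0213  0.16  ]]
togo [105.7   1.6   6.4] [ 0.004 -0.002  0.001]
where vertical rod would go [[279.5    231.5   ]
 [279.0929 212.7489]
 [278.6397 191.9297]]
196 [118, 118, 115, 117, 118, 117, 115, 115, 117, 118, 119, 119, 101, 72, 79, 78, 83, 83, 81, 80, 77, 79, 115, 119, 117, 117, 119, 117, 117, 117, 117, 116, 116, 117, 117, 117, 118, 119]
199 [117, 116, 116, 116, 116, 117, 116, 117, 117, 117, 117, 117, 108, 72, 78, 81, 82, 84, 80, 81, 77, 63, 247, 241, 238, 238, 238, 238, 238, 237, 238, 238, 238, 239, 238, 238, 239, 239]
202 [236, 236, 235, 235, 236, 235, 235, 236, 235, 236, 236, 241, 203, 73, 77, 81, 83, 81, 81, 80, 76, 65, 202, 234, 229, 228, 228, 228, 228, 228, 229, 229, 229, 229, 229, 229, 229, 229]
205 [226, 226, 226, 227, 226, 226, 226, 226, 226, 227, 228, 234, 155, 71, 76, 82, 82, 84, 81, 81, 79, 71, 151, 236, 229, 228, 228, 228, 227, 228, 228, 228, 228, 228, 228, 229, 228, 228]
208 [225, 225, 226, 225, 226, 226, 225, 225, 227, 229, 235, 130, 32, 39, 42, 43, 44, 43, 45, 43, 43, 41, 33, 69, 236, 233, 228, 227, 228, 227, 228, 228, 228, 228, 228, 228, 228, 228]
211 [225, 225, 224, 225, 225, 225, 226, 228, 233, 186, 37, 37, 41, 42, 42, 42, 43, 43, 42, 44, 43, 43, 43, 42, 36, 23, 237, 231, 228, 227, 227, 227, 226, 227, 227, 227, 228, 229]
```

The rod stands upright at (0.661, −0.021), with its top at about 0.16. I'll grasp the grip.

Emit:
servo_tool(moves=[[[40, 2, 6, 0.004, 0, 0], [80, 2, 6, 0.004, 0, 0], [103, 2, 6, 0.004, 0, 0], [108, 2, 6, 0.004, 0, 0], [108, 2, 6, 0.004, 0, 0]]])

```text
time: 16.25
position: [0.6618, -0.0204, 0.1236]
eef_rot: [0.5, 0.501, -0.499, 0.5]
contact_force: [0.4, 0.8, 0.5]
width: 0.085
```

Emit:
servo_tool(moves=[[[0, 0, 0, 0, 0, 0], [0, 0, 0, 0, 0, 0], [0, 0, 0, 0, 0, 0], [0, 0, 0, 0, 0, 0], [0, 0, 0, 0, 0, 0], [0, 0, 0, 0, 0, 0], [0, 0, 0, 0, 0, 0]]], grip=-1, newtons=30)

```text
time: 17.12
position: [0.6621, -0.0204, 0.1238]
eef_rot: [0.5, 0.501, -0.499, 0.5]
contact_force: [0.3, -0.2, 4.1]
width: 0.0143
```

Run:
```python
from h import *
o,Rt=show()
togo(o['position']+[0,0,.08],0)
```

```text
t 17.125 p [ 0.6621 -0.0204  0.1238] yhead 0.03 x [ 0.     0.002 -1.   ] q [ 0.23  0.61 -0.4   1.58  0.26  1.   -0.25] F [ 0.3 -0.2  4.1] w 0.0143
togo [-80.    0.   -0.2] [ 0.001 -0.002 -0.   ]
```

Emit:
servo_tool(moves=[[[-40, 0, 0, 0, 0, 0], [-85, 0, 0, 0, 0, 0], [-85, -50, -20, 0, 0, 0], [-85, -86, -60, 0, 0, 0], [-85, -86, -115, 0, 0, 0], [-85, -86, -170, 0, 0, 0], [-85, -86, -225, 0, 0, 0], [-85, -86, -265, 0, 0, 0]]])

```text
time: 18.12
position: [0.575, 0.2472, 0.209]
eef_rot: [0.5, 0.501, -0.499, 0.5]
contact_force: [0.2, 0.3, 0.3]
width: 0.014
```

Emit:
servo_tool(moves=[[[0, 0, 0, 0, 0, 0], [0, 0, 0, 0, 0, 0]]])

```text
time: 18.38
position: [0.5748, 0.2466, 0.2084]
eef_rot: [0.499, 0.501, -0.499, 0.5]
contact_force: [-0.8, -0.1, -0.1]
width: 0.0141
```

Run:
```python
from h import *
np.set_printoptions(precision=4,suppress=True)
o,Rt=show()
togo([.576,.2555,.18],0)
c=cam('wrist','w8.png');s=cam('side','s8.png')
print('socket px wrist/side',proj(c,[.576,.2555,.046]),proj(s,[.576,.2555,.046]))
tip=o['position']+[0,0,-.1238+.010];print('tip',tip,proj(c,tip),proj(s,tip),'cap',proj(c,tip+[0,0,.15]))
a=cv2.resize(c['image'][100:330,170:390],(420,440));b=cv2.resize(s['image'][190:340,200:330],(380,440))
cv2.imwrite('pics/rod.png',np.hstack([a,b]))
```

```text
t 18.375 p [0.5748 0.2466 0.2084] yhead 0.16 x [-0.001  0.002 -1.   ] q [-0.13  0.48 -0.5   1.6   0.25  1.13 -0.68] F [-0.8 -0.1 -0.1] w 0.0141
togo [28.4  1.3 -8.9] [ 0.003 -0.002  0.001]
socket px wrist/side [[278.5291 183.9865]] [[255.7377 309.0671]]
tip [0.5748 0.2466 0.0946] [[277.3864 206.2643]] [[256.43   293.4203]] cap [[277.9588 312.9279]]
```

View pics/rod.png

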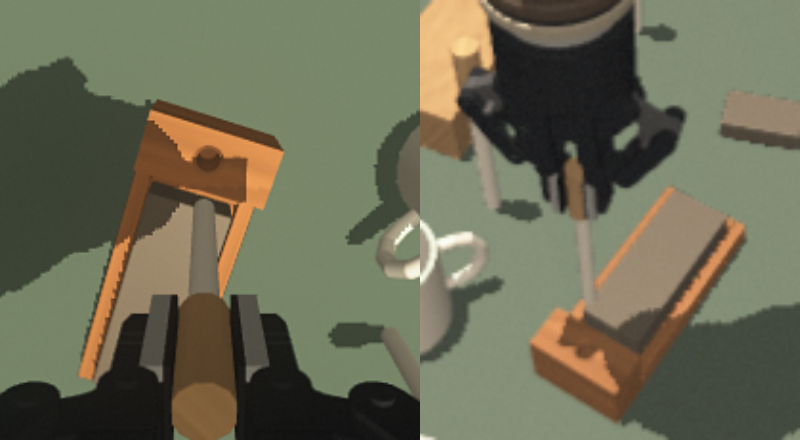

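The rod hangs over the base, its tip about 10 mm short of the socket mouth (crop (203,198) against (208,157)). I'll measure the tip precisely from the shaft mask.

```bash
cat > tip.py <<'E'
from h import *
np.set_printoptions(precision=4,suppress=True)
def shaft(c,p0,p1,thr=None):
    """shaft edges (columns) along rows near the projected line p0-p1 via gradient; prints centre per row vs predicted"""
    g=cv2.GaussianBlur(c['image'],(3,3),0).astype(float);sat=g.max(2)-g.min(2)
    out=[]
    for t in np.linspace(0.05,.9,12):
        q=p0+(p1-p0)*t;y=int(round(q[1]));row=sat[y]
        x0=int(q[0]);a=x0
        th=28
        xs=[x for x in range(x0-12,x0+13) if row[x]<th]
        out.append((y,round(q[0],1),(min(xs),max(xs)) if xs else None))
    return out
E
python3 - <<'E'
from tip import *
o,Rt=show();c=cam('wrist');s=cam('side')
tip=o['position']+[0,0,-.1138]
for n,k in(('wrist',c),('side',s)):
    P=proj(k,[tip,tip+[0,0,.09]]);print(n,P.tolist());print(shaft(k,P[0],P[1]))
    x=int(round(P[0,0]))
    print('col sat',[(y,int(np.ptp(k['image'][y,x].astype(int)))) for y in range(int(P[0,1])-9,int(P[0,1])+9)])
# socket hole dark blob centre in the wrist
g=cv2.cvtColor(c['image'],cv2.COLOR_BGR2GRAY)
print(g[172:194:2,264:296:2])
E
```

```text
t 18.475 p [0.5754 0.2453 0.2086] yhead 0.03 x [-0.001  0.001 -1.   ] q [-0.13  0.48 -0.5   1.6   0.25  1.13 -0.68] F [ 0.  -0.  -0.9] w 0.0143
wrist [[277.28442597217764, 206.2728502728755], [277.5680513361312, 250.39573591944404]]
[(208, np.float64(277.3), (272, 288)), (212, np.float64(277.3), (272, 280)), (215, np.float64(277.3), (272, 272)), (219, np.float64(277.4), (272, 281)), (222, np.float64(277.4), (272, 281)), (226, np.float64(277.4), (271, 281)), (229, np.float64(277.4), (271, 282)), (232, np.float64(277.5), (271, 282)), (236, np.float64(277.5), (271, 282)), (239, np.float64(277.5), (271, 282)), (243, np.float64(277.5), (270, 282)), (246, np.float64(277.5), (270, 282))]
col sat [(197, 68), (198, 72), (199, 130), (200, 145), (201, 100), (202, 13), (203, 19), (204, 30), (205, 30), (206, 29), (207, 29), (208, 29), (209, 28), (210, 27), (211, 28), (212, 26), (213, 27), (214, 27)]
side [[256.34825982405295, 292.7344305795944], [253.92702360200397, 267.2438001496314]]
[(291, np.float64(256.2), (244, 253)), (289, np.float64(256.0), (244, 255)), (288, np.float64(255.9), (243, 255)
[... 589 characters left out ...]
 160 160 161 161 163 163 164]
 [151 150 150 149 151 155 129 131 143 160 158 159 160 159 162 162]
 [158 154 152 154 143 109  96  79  84  97 158 158 158 159 162 162]
 [167 161 158 158 124  82  81  80  83  81  98 158 156 156 158 158]
 [176 173 168 139  66  62  85  83  84  51  77 127 155 155 158 160]
 [ 84 177 170 138  49  52  56  55  53  55  61 133 159 162  75  76]
 [ 82 175 174  78  65  58  58  58  60  56  71  79  78  77  79  76]
 [ 83  82  81  84  78  58  59  58  56  62  80  85  84  82  82  82]
 [ 84  85  82  85  80  80  76  69  83  83  85  85  86  86  86  84]
 [ 85  86  84  85  84  85  84  80  83  85  86  86  85  86  86  86]
 [ 84  84  85  85  85  85  84  84  85  84  86  84  85  85  85  87]]
```

Emit:
servo_tool(moves=[[[15, 2, -12, 0, 0, 0], [33, 2, -12, 0, 0, 0], [33, 2, -12, 0, 0, 0], [33, 2, -12, 0, 0, 0]]])

```text
time: 19.08
position: [0.5774, 0.2574, 0.1756]
eef_rot: [0.5, 0.501, -0.5, 0.499]
contact_force: [0.3, 0.1, 0.2]
width: 0.0142
```

Run:
```python
from tip import *
o,Rt=show();c=cam('wrist','w9.png');s=cam('side','s9.png')
tip=o['position']+[0,0,-.1138]
print('tip',tip,proj(c,[tip,tip+[0,.005,0]]).tolist(),proj(s,[tip]))
print('socket pred',proj(c,[[.576,.2555,.046],[.577,.2575,.046]]))
P=proj(c,[tip,tip+[0,0,.09]]);print(shaft(c,P[0],P[1])[3:])
g=cv2.cvtColor(c['image'],cv2.COLOR_BGR2GRAY);x,y=P[0].astype(int)
print(x-16,y-22);print(g[y-22:y+6:2,x-16:x+18:2])
sp=proj(s,[.5765,.2565,.046])[0].astype(int);print('side socket pred',sp,proj(s,tip))
gs=cv2.cvtColor(s['image'],cv2.COLOR_BGR2GRAY);print(gs[sp[1]-14:sp[1]+8,sp[0]-9:sp[0]+10])
```

```text
t 19.075 p [0.5774 0.2574 0.1756] yhead 0.01 x [-0.001  0.002 -1.   ] q [-0.15  0.52 -0.49  1.61  0.27  1.07 -0.72] F [0.3 0.1 0.2] w 0.0142
tip [0.5774 0.2574 0.0618] [[277.3349081602995, 206.28723622791662], [277.3426401369839, 200.79565045953106]] [[254.4141 305.9215]]
socket pred [[275.7847 203.2707]
 [276.8652 201.1973]]
[(219, np.float64(277.4), (265, 281)), (222, np.float64(277.4), (265, 281)), (226, np.float64(277.5), (265, 287)), (229, np.float64(277.5), (271, 287)), (232, np.float64(277.5), (271, 288)), (236, np.float64(277.5), (271, 282)), (239, np.float64(277.5), (271, 282)), (243, np.float64(277.6), (270, 282)), (246, np.float64(277.6), (270, 282))]
261 184
[[ 75  76  76 163 162 163 170 146  88  61  56  59  61  64  66  62  60]
 [ 75  75  75  73 161 158 159 160 162 168 175  90  62  59  57  61  66]
 [ 73  75  76  76 162 158 158 158 158 161 162 165 168 175 149  63  58]
 [ 76  76  76  75  74 163 161 160 160 165  76  71 164 166 166 168 173]
 [ 74  74  75  76  76  76  75  77  75  78  77  78  79  77  78  78  80]
 [ 75  74  75  74  76  75  71  66  68  78  77  78  80  78  80  80 
[... 1705 characters left out ...]
  79  77  81  82  81  80  82  85  87  88  88
   88]
 [ 85  83  82  80  78  80  72  73  73  80  81  83  77  77  84  87  87  87
   85]
 [ 82  83  82  84  81  79  75  69  71  81  84  82  79  75  85  89  88  88
   88]
 [ 86  81  83  83  81  80  75  69  67  76  81  75  71  76  85  85  92  89
   87]
 [ 87 117 145 129  82  81  80  78  76  75  71  71  73  79  84  84  85  86
   90]
 [ 84  96 117 139 147 130  79  81  80  77  79  76  79  78  80  78  81  84
   84]
 [ 80  80  83 104 132 148 145 143 142 143 127  78  79  78  76  74  81  79
   82]
 [ 79  80  81  82  94 116 146 162 162 159 153 125  80  80  80  77  78  78
   79]
 [ 78  81  85  82  78  85 101 126 155 162 160 140  78  81  80  78  79  78
   75]]
```

The tip is about 2 mm short of the socket axis in y. I'll correct that and start insertion, watching the force.

Emit:
servo_tool(moves=[[[5, 0, -2, 0, 0, 0], [10, 0, -2, 0, 0, 0], [14, 0, -2, 0, 0, 0], [18, 0, -2, 0, 0, 0], [22, 0, -2, 0, 0, 0], [26, 0, -2, 0, 0, 0], [26, 0, -2, 0, 0, 0]]])

```text
time: 20.05
position: [0.5775, 0.2595, 0.15]
eef_rot: [0.5, 0.501, -0.5, 0.5]
contact_force: [0.1, -0.5, -1.0]
width: 0.0142
```

There is no contact force 10 mm below the mouth, so the tip is in the socket. I'll continue down.

Emit:
servo_tool(moves=[[[6, 0, 0, 0, 0, 0], [12, 0, 0, 0, 0, 0], [18, 0, 0, 0, 0, 0], [22, 0, 0, 0, 0, 0], [25, 0, 0, 0, 0, 0], [27, 0, 0, 0, 0, 0], [28, 0, 0, 0, 0, 0], [28, 0, 0, 0, 0, 0]]])

```text
time: 21.05
position: [0.578, 0.2601, 0.1237]
eef_rot: [0.501, 0.5, -0.499, 0.5]
contact_force: [-2.2, -1.0, 9.3]
width: 0.0144
```

```bash
python3 -c "
from h import *
show()"
```

```text
t 21.05 p [0.578  0.2601 0.1237] yhead 0.01 x [ 0.002  0.002 -1.   ] q [-0.17  0.58 -0.47  1.66  0.3   0.98 -0.75] F [-2.2 -1.   9.3] w 0.0144
```

It bottomed at the expected height (TCP 0.1237) with 9 N. I'll release and retreat.

Emit:
servo_tool(moves=[[[0, 0, 0, 0, 0, 0], [0, 0, 0, 0, 0, 0], [0, 0, 0, 0, 0, 0], [0, 0, 0, 0, 0, 0], [0, 0, 0, 0, 0, 0]]], grip=0.6)

```text
time: 21.68
position: [0.578, 0.2601, 0.1236]
eef_rot: [0.501, 0.5, -0.499, 0.5]
contact_force: [-0.3, 0.1, -1.1]
width: 0.0684
```

Emit:
servo_tool(moves=[[[-40, 0, 0, 0, 0, 0], [-80, 0, 0, 0, 0, 0], [-120, 0, 0, 0, 0, 0], [-125, 0, 40, 0, 0, 0], [-125, -20, 90, 0, 0, 0], [-125, -40, 140, 0, 0, 0], [-125, -50, 140, 0, 0, 0], [-125, -50, 140, 0, 0, 0]]])

```text
time: 22.68
position: [0.5276, 0.1204, 0.2487]
eef_rot: [0.501, 0.5, -0.499, 0.5]
contact_force: [0.6, 0.9, -0.7]
width: 0.0682
```

Run:
```python
from h import *
np.set_printoptions(precision=4,suppress=True)
show();c=cam('wrist','w10.png');s=cam('side','s10.png');t=cam('top','t10.png')
u=np.array([.955,-.2966]);v=np.array([.2966,.955])
for n,k in(('wrist',c),('top',t)):
    h=cv2.cvtColor(k['image'],cv2.COLOR_BGR2HSV);H,S,V=h[...,0],h[...,1],h[...,2]
    m=((S>25)&(S<105)&(H<28)&(V>50)).astype(np.uint8);m=cv2.morphologyEx(m,cv2.MORPH_OPEN,np.ones((3,3)))
    r=rect(k,m,.038,proj(k,[.548,.1657,.038])[0]);d=r[0]-[548.1,165.7];print(n,'stone',r[0],r[1],r[2],'off',d@u,d@v)
# rod grip: side + top/wrist
hs=cv2.cvtColor(s['image'],cv2.COLOR_BGR2HSV)
P=proj(s,[[.5765,.2575,.16],[.5765,.2575,.115],[.5765,.2575,.046]]);print('side pred top/gripend/mouth',P.tolist())
m=((hs[...,0]<25)&(hs[...,1]>80)).astype(np.uint8)
x,y=P[0].astype(int)
for yy in range(y-6,int(P[2,1]),4): print(yy,''.join('#' if q else '.' for q in m[yy,x-14:x+20]),x-14)
for n,k in(('wrist',c),('top',t)): print(n,'pred cap',proj(k,[.5765,.2575,.16]),'mouth',proj(k,[.5765,.2575,.046]))
# differences in the top picture away from arm: bystanders
import pickle;t0=pickle.load(open('c0.pkl','rb'))['top']['image']
d=(cv2.absdiff(t['image'],t0).max(2)>60).astype(np.uint8);k,l,st,cen=cv2.connectedComponentsWithStats(d)
print([(st[i].tolist()) for i in range(1,k) if st[i,4]>25])
```

```text
t 22.675 p [0.5276 0.1204 0.2487] yhead 0.02 x [ 0.002  0.003 -1.   ] q [ 0.1   0.3  -0.51  1.75  0.16  1.13 -0.46] F [ 0.6  0.9 -0.7] w 0.0682
wrist stone [546.924  166.9569] [49.63859939575195, 128.7010498046875] 72.76115 off -1.4958685375976812 0.8515499975585978
top stone [511.6278 160.3258] [172.20953369140625, 214.84573364257812] 29.701769 off -33.23699588134768 -15.949987758789057
side pred top/gripend/mouth [[252.0686939146483, 279.9364132177774], [253.39369785144564, 292.51504092434976], [255.2177358213321, 309.85179090634364]]
273 ...............................### 238
277 ............######..........####.. 238
281 ...........########......####..... 238
285 ...........########...####........ 238
289 ............###########........... 238
293 ............########.............. 238
297 ......#########................... 238
301 ...############....###............ 238
305 ################...##########..... 238
wrist pred cap [[349.3365  24.0272]] mouth [[324.0489  54.6698]]
top pred cap [[173.7948 208.5258]] mouth [[180.6353 211.2272]]
[[274, 173, 6, 16, 60], [186, 191, 54, 49, 1140], [175, 201, 15, 24, 221], [177, 226, 10, 16, 28], [239, 239, 57, 104, 532], [201, 258, 52, 108, 316], [491, 340, 66, 39, 1018], [254, 346, 34, 21, 238], [285, 351, 36, 61, 423], [525, 350, 35, 70, 1374], [250, 366, 21, 10, 53], [265, 394, 35, 26, 428]]
```

```bash
python3 -c "
from h import *
show();print(robot.job_done())"
```

```text
t 22.825 p [0.5282 0.1213 0.2482] yhead 0.13 x [ 0.002  0.003 -1.   ] q [ 0.1   0.3  -0.51  1.75  0.16  1.13 -0.46] F [ 0.4  0.8 -0.6] w 0.0686
the job is handed in; nothing more can be done
None
```

The stone is seated in the base's pocket and the rod is upright in its socket; I handed the job in at about 23 s of the 66 s allowed. The hand-in reports no verdict.

- **Stone laid flat:** I gripped it on edge, tilted it about 52°, set its lower edge down and let go. It then lay flat on the counter, measuring 49 × 128 mm at its 28 mm top height.
- **Stone in the pocket:** I regrasped it across its width and lowered it in with no contact force. The last wrist view puts it about 1.5 mm (x) and 0.9 mm (y) from the pocket centre and square within about 0.01 rad. The gaps to the walls looked even. I inferred its seated height from where I released it, about 0.5 mm above the floor, and did not measure it afterwards.
- **Rod:** It reached the socket floor at the expected height with 9 N of contact. After release, the side view shows the grip where a fully seated, upright rod should be.
- **Bystanders:** Comparing the top view before and after, the only changes were at the arm, base and stand.

**Checks that disagreed:**
- The last top-view measurement of the stone failed because its outline merged with the arm, so I ignored it.
- One wrist-plus-top height for the socket was wrong (0.019 m), because both cameras look almost straight down; the side and top views gave 0.047 m.
- The estimates of the socket's position differed by about 2 mm, and I corrected for that at close range before inserting the rod.

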